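# Shut and latch the lamp hatch of the microscope's lamp unit

## Robot

A 6-joint arm with a two-finger parallel gripper is mounted at the origin on the work surface. World frame = base frame: x ahead of the robot, y to its left, z up, the work surface at z = 0. Lengths are in m, angles in rad, forces in N, time in s.
With the tool pointing down it reaches from about 0.35 to 0.775 m from the base axis. Payload 5.5 kg.
Tool frame: the origin (TCP) lies midway between the tips of the shut fingers; the grasp point (between the pads) lies 19 mm behind it; z points along the fingers, y is the direction in which the jaws open and shut (so a half turn about z gives the same grasp; the last joint's range is limited). The gripper opens to 85 mm and grips with 20 to 120 N. Pads are 22 mm wide; open, the fingers measure 114 mm over their backs; the gripper's body (76 mm by 85 mm) begins 54 mm behind the grasp point. The pads swing forward as they close: fully open they stand 13 mm farther back than shut.
Start: joints at [-1.28, 0.313, 0.046, 1.304, 0, 1.431], TCP at [0.24, -0.523, 0.231] pointing down, gripper open.
Joint ranges: [-2.76, 2.76], [-0.86, 1.69], [-1.03, 1.26], [-2.2, 2.34], [-1.47, 1.5], [-3.14, 3.14]. Speed limits (rad/s): [2.57, 2.57, 3.14, 3.14, 3.14, 3.14].

## Interface

Orientations are given as a unit quaternion [w, x, y, z].
In Python, from workcell import env gives the robot as it stands.
- The arm moves only by the shell command python3 -m creep 'ROWS' [OPENING] [FORCE]. ROWS is JSON, a list of rows, each a list of 6 numbers: the shift along the tool's x, y, z in m, then the turn, a rotation vector about the tool's x, y, z in degrees. A call has exactly 8 rows; each row is the pose to reach, as a shift and turn from the pose commanded when the call began, along the tool's axes at that moment; what a row does not reach only later rows make up. A row lasts 1/10 s, in which the tool goes at most 50 mm and 8.59 degrees, less where a joint would pass 70% of its speed; a pose out of reach is approached as far as the arm can. A call with a gripper value outside its range is refused whole. OPENING is the finger opening in m, from 0 to 0.0854, set as the call begins (- or left out, the last holds). The fingers move at their own pace and stop on an object; FORCE is the grip in N (left out, the last holds). Time passes only in rows, so rows that repeat a pose let the fingers close, or fill a call up. It gives the time, the measured TCP pose, the force and the opening at its end, in the units of the state.
- env.get_state(): the state, without advancing time (a new reading comes with each control period).
- env.read_camera(name): name is "scene" or "top"; returns (picture, depth): 400x640x3 uint8, blue, green, red; 400x640 float32, m along the optical axis (not along the pixel's ray), 0 where there is no reading.
- env.camera_params(name): a dict with "fx", "fy", "cx", "cy" (pixels), "position" and "orientation" of the camera in the world. Camera axes: x right, y up, looking along -z (the intrinsics and any distortion apply to the point x, -y, -z); pixel columns grow to the right and rows downward; lengths in m; the calibration is good to about 2 mm. A picture is of the moment at which its call begins. camera_params takes no time and is no camera call.
- env.hand_in(): hands the job in, once; it reports no verdict.
The state is a dict: "clock": time; "joint_pos": joint angles; "qvel": joint speeds; "tau": joint torques, N m; "tcp_pos": TCP position; "orientation": TCP orientation; "wrist_force": force on the tool from outside, world axes, zero at the start; "ft_torque": the same for the moment, N m; "finger_gap": finger opening in m.
Only numpy, scipy, OpenCV 4.12 (cv2) and the standard library are available. Lean on these libraries where they do the work, as an engineer would, in place of code of your own. Each camera call takes 0.05 s, during which the arm holds its last target. There are 200 camera calls.

## Task

The lamp hatch on top of the microscope's lamp unit has been left ajar: push it shut, then press it down on its springy gasket and, keeping it pressed, turn its wing knob clockwise to its stop so that the hidden tongue swings behind the frame edge and holds the hatch down when you let go. Feel your way: do not crush the gasket or force the tongue against the frame, and leave everything else on and around the unit where it stands.

Things in the scene. Friction and masses are not known exactly. Their poses are not given: they have to be found in the camera images.
- lamp_unit: White lamp unit of the microscope, 300 x 300 mm, 100 mm high, fixed to the bench. Origin: centre of its underside; its x runs from the knob side (-x, towards the robot) to the hinge side, z up. A grey hatch (153 x 150 mm, 6 mm thick) covers the opening in its top, overlapping an aluminium frame 10 mm thick round that opening.
- hatch (a joint): Hatch hinge, rad. 0 = level (hatch top 126 mm above the bench), grows as the free edge rises; found ajar, stiff (0.16 N m friction), stays where put. Frame height (5 mm either way) and gasket swelling (9 mm range) differ from unit to unit, so home must be felt: let go unlatched it rests on the gasket at -0.03 to 0.125, latched it reads -0.04 to 0.04.
- hatch_hinge (a point): Middle of the hinge line, which runs along the lamp unit's y at its x = +75 mm, 120 mm above the bench, level with the underside of the closed hatch. The knob's axis stands 112 mm and the hatch's free edge 150 mm from this line.
- hatch_edge (a point): Middle of the hatch's free edge, on the top face. The hatch's top is plain to either side of the knob (75 mm from its middle line to each side edge), so it can be pushed there, e.g. 50 mm to the side.
- knob (a joint): Wing knob, rad. 0 = wing along the lamp unit's y, parallel to the hatch's free edge; grows as it turns clockwise seen from above, to a stop at 1.4 where the wing points at the free edge. The hidden tongue turns with it: found clear of the frame, it meets the frame edge at about 0.55 and is fully behind it beyond 1.05. Turns freely (0.05 N m).
- wing (a point): On the knob's axis, 25 mm above the hatch's top: the point to grip. The black wing is 46 mm long, 10 mm thick, and reaches from 8 to 36 mm above the hatch's top; below it is a round collar 26 mm across.
- tongue: Hidden steel tongue on the knob's shaft: flat bar 8 mm wide, 5 mm thick, reaching 31 mm from the axis (origin: on the axis at the hatch's top). It passes under the frame edge (20 mm from the axis) only while the hatch is pressed home on its buffers: as a rule 18 to 21 N down at the knob; with less it may butt on the edge (felt as a twist of 0.2 N m or more). It bends if it bears on the frame with over 25 N.
- seal: Sealing strip under the hatch's free edge, 10 x 140 mm, 143 mm from the hinge line (origin: on the hinge line). It meets a soft gasket strip on the frame (about 0.6 N/mm) and, 5 to 14 mm further down, two stiff rubber buffers (12 N/mm). More than 25 N on it crushes them; stay below 24 N of push at the knob.
- eyepiece: Black spare eyepiece, 38 mm across, 40 mm high, standing on the lamp unit's top at a far corner; origin centre of underside. Leave alone.
- petri: Clear covered dish, 53 mm across, 16 mm high, on the lamp unit's other far corner; origin centre of underside. Leave alone.
- flask: Conical glass flask with cork, 82 mm across, 128 mm high, on the bench left of the lamp unit; origin centre of underside. Leave alone.
- bottle: Glass bottle with blue cap, 60 mm across, 125 mm high, right of the lamp unit; origin centre of underside. Leave alone.
- jar: Amber jar with blue cap, 52 mm across, 80 mm high, right of the lamp unit; origin centre of underside. Leave alone.
- slide_box: Flat slide box 85 x 100 mm, 32 mm high, on the bench; origin centre of underside. Leave alone.
- tablet: Black phone-like tablet 75 x 155 mm, 9 mm thick, lying on the bench; origin centre of underside. Leave alone.

How it is judged:
On the way, in this order (a step that is already met when the one before it is completed fails the run):
1. the hatch is pushed shut onto its gasket, the tongue still clear (value of joint hatch below 0.14 rad and value of joint knob below 0.55 rad), for 0.1 s.
2. the knob is turned with its tongue behind the frame edge (value of joint knob above 1.05 rad and value of joint hatch below 0.055 rad), for 0.1 s.
At the end, for the whole second after the job is handed in: The knob is turned past 1.05 rad, the hatch is down (joint below 0.055 rad) and at rest, held there by the tongue bearing on the underside of the frame edge with more than 2.5 N, the robot clear; the bystanders stand where they stood (all of step 2 and contact force between tongue and anything else above 2.5 N and velocity of joint hatch between -0.05 and 0.055 rad/s and velocity of joint knob between -0.05 and 0.05 rad/s); the robot touches nothing.
It fails at once if the gasket and buffers are crushed: more than 25 N on the sealing strip (contact force between seal and anything else above 25 N).
It fails at once if the tongue is forced: more than 25 N between it and the frame (contact force between tongue and anything else above 25 N).
It fails at once if a bystander is moved by more than 30 mm (distance of any of eyepiece, petri, flask, bottle, jar, slide_box, tablet from where it was at the start of the episode above 0.03 m).
It fails at once if a standing bystander is knocked over (angle between any of eyepiece, petri, flask, bottle, jar's own z axis and vertical above 0.6 rad).
It also fails if it takes over 64 s, if anything falls off the work surface, if the arm or the gripper's body presses on something with over 40 N, if the wrist force passes 120 N, or if a joint passes its speed limit or range.

## Working session

There is one attempt and no reset: what is moved stays moved. The work goes in short steps, Python scripts to look and compute and a shell command to move; the robot and the scene stay as the last step left them, time stands still between calls to the robot, and variables do not carry over. Pictures are saved under pics/ and viewed, about 8 in all and at most 12, crops included, and the job is handed in when it is done.

```bash
ls; mkdir -p pics; python3 - <<'E'
from workcell import env
import cv2,json,numpy as np
s=env.get_state()
print({k:np.round(v,3).tolist() for k,v in s.items()})
for n in("scene","top"):
    p,d=env.read_camera(n); cv2.imwrite(f"pics/{n}0.png",p); np.save(f"pics/{n}0.npy",d); print(n,env.camera_params(n))
E
```

```text
pics
{'clock': 0.0, 'joint_pos': [-1.28, 0.314, 0.045, 1.304, 0.0, 1.431], 'qvel': [-0.0, 0.001, 0.001, 0.001, -0.002, 0.001], 'tau': [0.001, -48.063, 29.853, 0.019, -0.0, 0.0], 'tcp_pos': [0.24, -0.522, 0.23], 'orientation': [-0.001, 0.977, 0.214, -0.0], 'wrist_force': [-0.913, -0.522, 0.19], 'ft_torque': [-0.046, 0.01, 0.025], 'finger_gap': 0.085}
scene {'fx': 508.4241574857788, 'fy': 508.4241574857788, 'cx': 319.5824648722064, 'cy': 195.40573820656158, 'position': array([ 1.52815262, -0.49559985,  1.06181421]), 'orientation': array([0.78612788, 0.34705442, 0.21074001, 0.46598802])}
top {'fx': 381.6425019656772, 'fy': 381.6425019656772, 'cx': 314.7283979147956, 'cy': 202.09723417559448, 'position': array([0.45846412, 0.02720656, 1.43064955]), 'orientation': array([-0.704677  , -0.04148963,  0.04126671,  0.70711102])}
```

View pics/scene0.png

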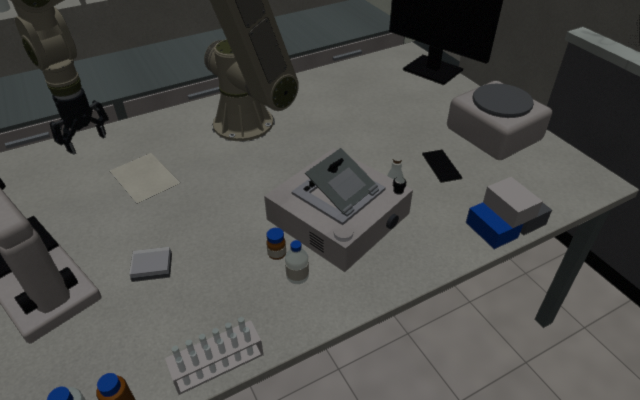

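View pics/top0.png

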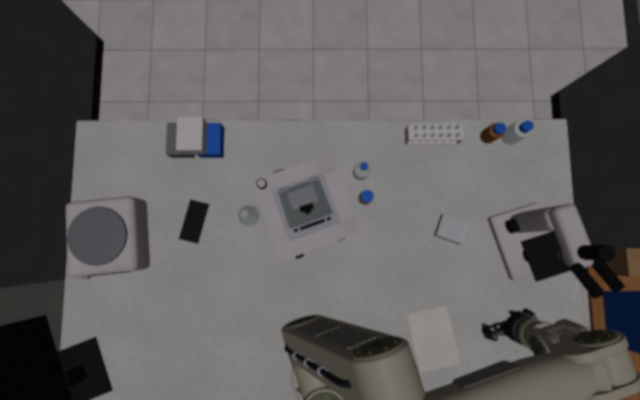

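The scene view shows the unit at about (340,215) with the hatch ajar. The top view shows the unit at about (305,208), its wing at (307,208), the flask at (249,215), the jar and bottle at (365,185), and the eyepiece at (262,183).

```bash
cat > h.py <<'E'
import numpy as np,cv2
from scipy.spatial.transform import Rotation as R
from workcell import env
def cloud(n,d):
    c=env.camera_params(n); v,u=np.mgrid[:400,:640]
    P=np.stack([(u-c['cx'])/c['fx']*d,-(v-c['cy'])/c['fy']*d,-d],-1)
    q=c['orientation']; return P@R.from_quat([q[1],q[2],q[3],q[0]]).as_matrix().T+c['position']
E
python3 - <<'E'
from h import *
for n in("top","scene"):
    d=np.load(f"pics/{n}0.npy"); im=cv2.imread(f"pics/{n}0.png"); P=cloud(n,d)
    x,y,z=P[...,0],P[...,1],P[...,2]
    box=(x>.3)&(x<.75)&(y>-.2)&(y<.3)&(d>0)
    m=box&(abs(z-.1)<.008)
    k,l,st,_=cv2.connectedComponentsWithStats(m.astype(np.uint8)); i=1+np.argmax(st[1:,4]); q=P[l==i]
    r=cv2.minAreaRect(q[:,:2].astype(np.float32)); print(n,"unit",np.round(r[0],4),np.round(r[1],4),r[2],"z",np.median(q[:,2]),len(q), st[1:,4].max())
    # hatch: above .135
    m=box&(z>.13)&(np.hypot(x-r[0][0],y-r[0][1])<.13); q=P[m]
    print("hatch pts",len(q),q.min(0),q.max(0))
    # robust plane
    best=0;rg=np.random.default_rng(0)
    for _ in range(300):
        a=q[rg.choice(len(q),3,False)]; nn=np.cross(a[1]-a[0],a[2]-a[0]); nn/=np.linalg.norm(nn)+1e-12
        inl=abs((q-a[0])@nn)<.003
        if inl.sum()>best: best=inl.sum();I=inl
    a=q[I]; c=a.mean(0); nn=np.linalg.svd(a-c,full_matrices=False)[2][2]; nn*=np.sign(nn[2])
    print("plane",best,c,nn,"tilt",np.arccos(nn[2]),"az",np.degrees(np.arctan2(nn[1],nn[0])))
    h=(q-c)@nn; w=q[(h>.012)]; print("wing pts",len(w),w.mean(0) if len(w) else 0,h.max())
    rr=cv2.minAreaRect(((a-c)@np.linalg.svd(a-c,full_matrices=False)[2][:2].T).astype(np.float32)); print("hatch size",rr[1])
    np.save(f"pics/{n}_P.npy",P)
im=cv2.imread("pics/top0.png")[150:270,220:400]; im2=cv2.imread("pics/scene0.png")[140:280,250:430]
a=cv2.resize(im,(600,400),interpolation=3)
b=cv2.resize(im2,(600,467),interpolation=3)
cv2.imwrite("pics/c1.png",cv2.convertScaleAbs(np.vstack([a,b])[:,:],alpha=1.8)[::1])
cv2.imwrite("pics/c1.png",cv2.resize(cv2.convertScaleAbs(np.vstack([a,b]),alpha=1.8),(415,600)))
E
```

```text
top unit [0.6002 0.0609] [0.3008 0.3002] 19.518997192382812 z 0.10023816647822259 4053 4053
hatch pts 1669 [ 0.51937633 -0.02910622  0.13003276] [0.69179567 0.15353527 0.21058097]
plane 1227 [0.60370113 0.06232894 0.16059916] [0.39942171 0.13502773 0.90676888] tilt 0.43523998440992867 az 18.678238761722408
wing pts 85 [0.58658815 0.05551322 0.20105895] 0.03980956188409361
hatch size (0.15007494390010834, 0.15024173259735107)
scene unit [0.6013 0.059 ] [0.3057 0.308 ] 19.248952865600586 z 0.09917143371742643 3643 3643
hatch pts 2171 [ 0.52067078 -0.0316928   0.13000667] [0.70311217 0.14979957 0.2098277 ]
plane 1618 [0.61009318 0.05583934 0.15822619] [0.39694946 0.13677764 0.90759187] tilt 0.43328394646851853 az 19.012513450197904
wing pts 93 [0.59505031 0.05029561 0.19851389] 0.04139709239584331
hatch size (0.1519835740327835, 0.14357683062553406)
```

View pics/c1.png

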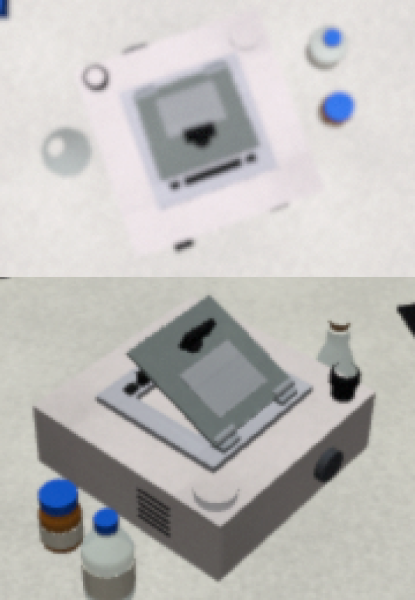

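```bash
cat >> h.py <<'E'
C=np.array([.6005,.060]); A=np.radians(19.4); ex=np.array([np.cos(A),np.sin(A)]); ey=np.array([-ex[1],ex[0]])
def st():
    s=env.get_state(); p=s['tcp_pos']; q=s['orientation']; M=R.from_quat([q[1],q[2],q[3],q[0]]).as_matrix()
    d=np.array(p[:2])-C
    print("t %.2f unit x,y,z %.4f %.4f %.4f"%(s['clock'],d@ex,d@ey,p[2]),"F",np.round(s['wrist_force'],2),"T",np.round(s['ft_torque'],3),"gap %.4f"%s['finger_gap'],"q6 %.3f"%s['joint_pos'][5])
    print("tool axes in unit az: x %.1f"%(np.degrees(np.arctan2(M[1,0],M[0,0]))-19.4),"z",np.round(M[:,2],3))
    return s,M
E
python3 - <<'E'
from h import *
P=np.load("pics/top_P.npy"); d=P-np.r_[C,.12]; 
U=np.stack([d[...,:2]@ex-.075,d[...,:2]@ey,d[...,2]],-1); t=.434
a=-(U[...,0]*np.cos(t)-U[...,2]*np.sin(t)); h=U[...,0]*np.sin(t)+U[...,2]*np.cos(t)-.006
m=(h>.02)&(h<.05)&(a>.06)&(a<.15)&(abs(U[...,1])<.06)
q=np.c_[a[m],U[...,1][m]]; print("wing",len(q),q.mean(0),cv2.minAreaRect(q.astype(np.float32)))
E
python3 -m creep '[[0,0,-0.05,0,0,0],[0,0,-0.07,0,0,-8],[0.537,-0.332,-0.07,0,0,-84.7],[0.537,-0.332,-0.07,0,0,-84.7],[0.537,-0.332,-0.07,0,0,-84.7],[0.537,-0.332,-0.07,0,0,-84.7],[0.537,-0.332,-0.07,0,0,-84.7],[0.537,-0.332,-0.07,0,0,-84.7]]' 0 40
python3 -c "from h import *;st()"
```

```text
wing 69 [0.11493115 0.00111289] ((0.11318029463291168, 0.0009113438427448273), (0.0127108134329319, 0.0458175353705883), 5.591149806976318)
clock: 0.9
tcp_pos: [0.4066, -0.2707, 0.301]
orientation: [-0.0, 0.74, 0.673, -0.0]
wrist_force: [1.2, -0.5, 0.6]
finger_gap: -0.0001
t 0.90 unit x,y,z -0.2927 -0.2475 0.3010 F [ 1.17 -0.48  0.56] T [-0.012 -0.027 -0.   ] gap -0.0001 q6 0.914
tool axes in unit az: x 65.2 z [-0.  0. -1.]
```

```bash

python3 -m creep '[[0.29,0.156,0,0,0,-24.8],[0.29,0.156,0,0,0,-24.8],[0.29,0.156,0,0,0,-24.8],[0.29,0.156,0,0,0,-24.8],[0.29,0.156,0,0,0,-24.8],[0.29,0.156,0,0,0,-24.8],[0.29,0.156,0,0,0,-24.8],[0.29,0.156,0,0,0,-24.8]]'
python3 -c "from h import *;st()"
```

```text
clock: 1.7
tcp_pos: [0.5917, 0.0038, 0.2999]
orientation: [-0.001, 0.578, 0.816, -0.0]
wrist_force: [-0.2, -0.6, 0.1]
finger_gap: 0.0005
t 1.70 unit x,y,z -0.0270 -0.0501 0.2999 F [-0.18 -0.55  0.14] T [0.014 0.013 0.021] gap 0.0005 q6 1.104
tool axes in unit az: x 89.9 z [-0.001  0.001 -1.   ]
```

```bash

python3 -m creep '[[0,0,0.04,0,0,0],[0,0,0.08,0,0,0],[0,0,0.1,0,0,0],[0,0,0.11,0,0,0],[0,0,0.12,0,0,0],[0,0,0.13,0,0,0],[0,0,0.14,0,0,0],[0,0,0.145,0,0,0]]'
python3 -c "from h import *;st()"
python3 -m creep '[[0,0,0.002,0,0,0],[0,0,0.004,0,0,0],[0,0,0.005,0,0,0],[0,0,0.006,0,0,0],[0,0,0.007,0,0,0],[0,0,0.008,0,0,0],[0,0,0.008,0,0,0],[0,0,0.008,0,0,0]]'
python3 -c "from h import *;st()"
```

```text
clock: 2.5
tcp_pos: [0.5904, 0.0001, 0.1559]
orientation: [0.0, 0.58, 0.814, -0.0]
wrist_force: [0.5, -0.4, 0.1]
finger_gap: -0.0003
t 2.50 unit x,y,z -0.0294 -0.0531 0.1559 F [ 0.51 -0.44  0.13] T [-0.045  0.085  0.044] gap -0.0003 q6 1.103
tool axes in unit az: x 89.6 z [ 0. -0. -1.]
clock: 3.3
tcp_pos: [0.5904, 0.0003, 0.1483]
orientation: [0.0, 0.58, 0.814, -0.0]
wrist_force: [-0.8, 0.7, -0.5]
finger_gap: -0.0002
t 3.30 unit x,y,z -0.0294 -0.0529 0.1483 F [-0.78  0.68 -0.53] T [ 0.058 -0.031  0.059] gap -0.0002 q6 1.103
tool axes in unit az: x 89.6 z [ 0. -0. -1.]
```

```bash

for i in 1 2 3; do python3 -m creep '[[0,0,0.0005,0,0,0],[0,0,0.001,0,0,0],[0,0,0.0015,0,0,0],[0,0,0.002,0,0,0],[0,0,0.0025,0,0,0],[0,0,0.003,0,0,0],[0,0,0.003,0,0,0],[0,0,0.003,0,0,0]]' | grep -E 'force|pos'; done
python3 - <<'E'
from h import *
st()
p,d=env.read_camera("scene"); cv2.imwrite("pics/s1.png",cv2.convertScaleAbs(cv2.resize(p[120:280,230:430],(750,600),interpolation=3),alpha=1.8))
E
```

```text
tcp_pos: [0.5904, 0.0003, 0.1452]
wrist_force: [-0.6, -0.9, 0.0]
tcp_pos: [0.5904, 0.0003, 0.1422]
wrist_force: [-0.3, -0.7, -0.6]
tcp_pos: [0.5904, 0.0003, 0.1392]
wrist_force: [0.4, -0.1, 0.1]
t 5.70 unit x,y,z -0.0294 -0.0529 0.1392 F [ 0.42 -0.08  0.06] T [-0.027 -0.02   0.003] gap 0.0002 q6 1.103
tool axes in unit az: x 89.7 z [-0. -0. -1.]
```

View pics/s1.png

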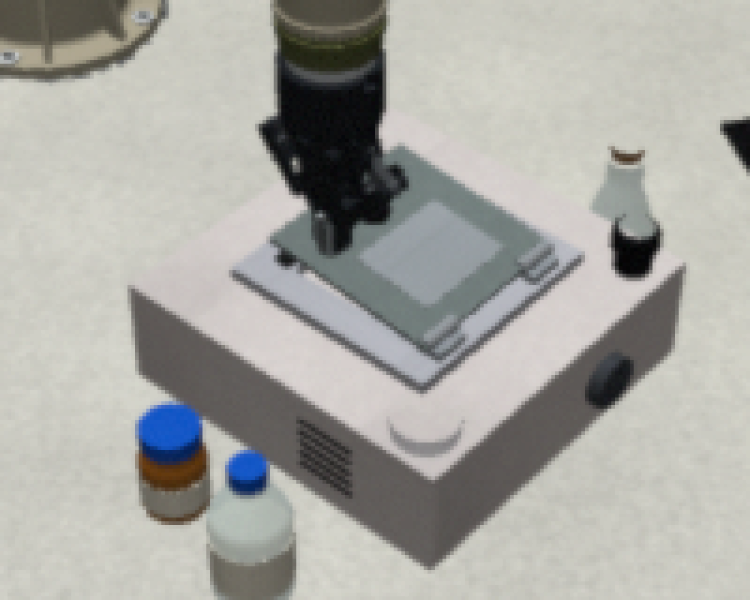

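The hatch is nearly down under the shut fingers (at about 330,235). I'll carry on until I feel the gasket.

```bash

for i in 1 2 ; do python3 -m creep '[[0,0,0.0005,0,0,0],[0,0,0.001,0,0,0],[0,0,0.0015,0,0,0],[0,0,0.002,0,0,0],[0,0,0.0025,0,0,0],[0,0,0.003,0,0,0],[0,0,0.003,0,0,0],[0,0,0.003,0,0,0]]' | grep -E 'force|pos';python3 -c "from h import *;st()"; done
cat >> h.py <<'E'
def hatch(n="scene",v=True):
    p,d=env.read_camera(n); P=cloud(n,d); D=P-np.r_[C,.12]
    X=D[...,:2]@ex-.075; Y=D[...,:2]@ey; Z=D[...,2]
    m=(d>0)&(X<-.015)&(X>-.14)&(abs(Y)<.07)&(Z>-.012)&(Z<.09)&((abs(Y)>.03)|(X>-.075))
    q=np.c_[X[m],np.ones(m.sum())]; z=Z[m]; k=np.ones(len(z),bool)
    for _ in range(20):
        c=np.linalg.lstsq(q[k],z[k],rcond=None)[0]; r=z-q@c; k=abs(r)<max(.0025,1.5*np.median(abs(r)))
    print(n,"hatch angle %.3f  z at hinge %.4f n %d/%d"%(-np.arctan(c[0]),c[1]+.12,k.sum(),len(z)))
    return p,P
E
python3 -c "from h import *;hatch()"
```

```text
tcp_pos: [0.5904, 0.0003, 0.1363]
wrist_force: [0.4, -0.4, 0.5]
t 6.55 unit x,y,z -0.0293 -0.0530 0.1363 F [ 0.36 -0.45  0.53] T [ 0.015 -0.014 -0.063] gap 0.0001 q6 1.103
tool axes in unit az: x 89.6 z [ 0. -0. -1.]
tcp_pos: [0.5902, 0.0002, 0.1333]
wrist_force: [-2.4, -0.7, 3.3]
t 7.35 unit x,y,z -0.0296 -0.0529 0.1333 F [-2.38 -0.72  3.29] T [-0.155  0.479 -0.038] gap -0.0001 q6 1.103
tool axes in unit az: x 89.6 z [-0. -0. -1.]
scene hatch angle 0.063  z at hinge 0.1256 n 881/1397
```

```bash

python3 -m creep '[[0,0,-0.03,0,0,0],[0.054,-0.006,-0.08,0,0,5],[0.054,-0.006,-0.08,0,0,5],[0.054,-0.006,-0.08,0,0,5],[0.054,-0.006,-0.08,0,0,5],[0.054,-0.006,-0.08,0,0,5],[0.054,-0.006,-0.08,0,0,5],[0.054,-0.006,-0.08,0,0,5]]' 0.0854 30
python3 - <<'E'
from h import *
st()
hatch("top")
p,P=hatch(); cv2.imwrite("pics/s2.png",cv2.convertScaleAbs(cv2.resize(p[120:280,230:430],(750,600),interpolation=3),alpha=1.8))
# black wing on the hatch
D=P-np.r_[C,.12];X=D[...,:2]@ex-.075;Y=D[...,:2]@ey;Z=D[...,2]
m=(Z>.02)&(Z<.06)&(abs(Y)<.035)&(X<-.07)&(X>-.15)
q=np.c_[X,][m] if 0 else np.c_[X[m],Y[m],Z[m]]
print(len(q),q.min(0),q.max(0),q.mean(0),cv2.minAreaRect(q[:,:2].astype(np.float32)))
E
```

```text
clock: 8.2
tcp_pos: [0.5668, 0.0488, 0.2121]
orientation: [-0.001, 0.616, 0.788, -0.001]
wrist_force: [1.3, -0.2, -1.3]
finger_gap: 0.0852
t 8.20 unit x,y,z -0.0355 0.0006 0.2121 F [ 1.32 -0.23 -1.3 ] T [-0.013  0.01  -0.068] gap 0.0852 q6 1.271
tool axes in unit az: x 84.6 z [-0.002 -0.    -1.   ]
top hatch angle -0.023  z at hinge 0.1387 n 25/29
scene hatch angle 0.071  z at hinge 0.1255 n 905/1194
134 [-0.11500108 -0.02725346  0.02032919] [-0.09691986  0.02284989  0.05318382] [-0.10499836 -0.00497942  0.0380903 ] ((-0.10447192937135696, -0.0023911818861961365), (0.048801396042108536, 0.015653561800718307), 81.85736083984375)
```

View pics/s2.png

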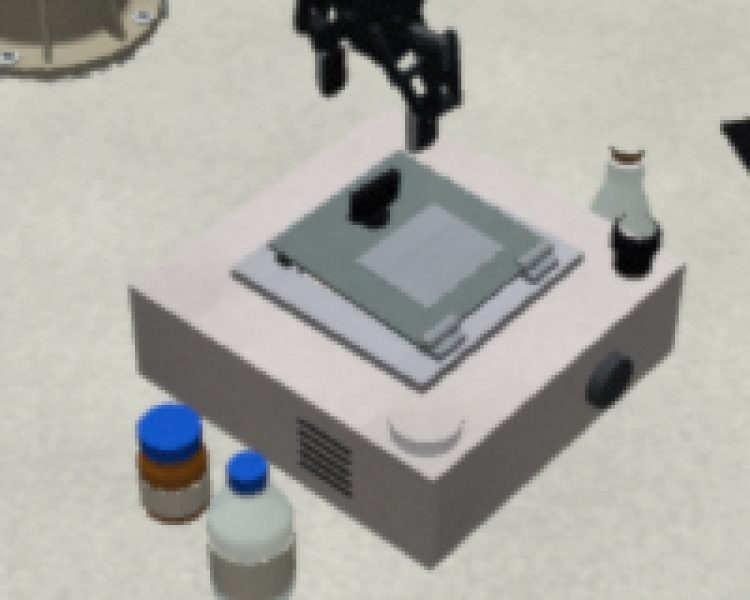

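The hatch rests at about 0.07 rad on the gasket (free edge at about 270,247 to 400,155), so step 1 is met. The wing is at (375,195), with the fingers above it. I'll go down and grip lightly.

```bash

python3 -m creep '[[0,0,0.03,0,0,2],[0,0,0.05,0,0,2],[0,0,0.06,0,0,2],[0,0,0.065,0,0,2],[0,0,0.071,0,0,2],[0,0,0.071,0,0,2],[0,0,0.071,0,0,2],[0,0,0.071,0,0,2]]'
python3 -c "from h import *;st()"
python3 -m creep '[[0,0,0,0,0,0],[0,0,0,0,0,0],[0,0,0,0,0,0],[0,0,0,0,0,0],[0,0,0,0,0,0],[0,0,0,0,0,0],[0,0,0,0,0,0],[0,0,0,0,0,0]]' 0.0 30
python3 -c "from h import *;st();hatch()"
```

```text
clock: 9.1
tcp_pos: [0.5676, 0.0494, 0.1431]
orientation: [0.001, 0.629, 0.777, 0.0]
wrist_force: [-0.0, 0.3, 0.0]
finger_gap: 0.0855
t 9.10 unit x,y,z -0.0346 0.0009 0.1431 F [-0.03  0.34  0.01] T [ 0.039 -0.028 -0.01 ] gap 0.0855 q6 1.306
tool axes in unit az: x 82.7 z [ 0.001 -0.    -1.   ]
clock: 9.9
tcp_pos: [0.5676, 0.0495, 0.142]
orientation: [0.0, 0.629, 0.777, 0.0]
wrist_force: [5.3, 0.5, -4.7]
finger_gap: 0.0098
t 9.90 unit x,y,z -0.0345 0.0010 0.1420 F [ 5.35  0.46 -4.71] T [ 0.29  -0.346 -0.01 ] gap 0.0098 q6 1.306
tool axes in unit az: x 82.7 z [ 0.001  0.    -1.   ]
scene hatch angle 0.048  z at hinge 0.1262 n 830/1163
```

```bash
cat >> h.py <<'E'
def feel(h=.18):
    s,M=st(); F=np.array(s['wrist_force']);T=np.array(s['ft_torque']);p=np.array(s['tcp_pos'])
    Fx=F[:2]@ex;Fy=F[:2]@ey;x=(p[:2]-C)@ex-.075
    m=T[:2]@ey+(p[2]+h-.12)*Fx-x*F[2]
    print("  Fx %.1f Fy %.1f Fz %.1f  M %.2f -> push %.1f N; twist(z) at tcp %.2f Ty %.2f"%(Fx,Fy,F[2],m,m/.112,T[2],T[:2]@ey))
E
python3 -m creep '[[0,0,0.001,0,0,0],[0,0,0.002,0,0,0],[0,0,0.003,0,0,0],[0,0,0.003,0,0,0],[0,0,0.003,0,0,0],[0,0,0.003,0,0,0],[0,0,0.003,0,0,0],[0,0,0.003,0,0,0]]' 0.0 60 |grep zz
python3 -c "from h import *;feel();hatch()"
python3 -m creep '[[0,0,0.0005,0,0,0],[0,0,0.001,0,0,0],[0,0,0.001,0,0,0],[0,0,0.001,0,0,0],[0,0,0.001,0,0,0],[0,0,0.001,0,0,0],[0,0,0.001,0,0,0],[0,0,0.001,0,0,0]]' |grep zz
python3 -c "from h import *;feel();hatch()"
```

```text
t 10.75 unit x,y,z -0.0352 0.0010 0.1393 F [ 2.08  0.22 -0.67] T [-0.036  0.111 -0.001] gap 0.0094 q6 1.306
tool axes in unit az: x 82.6 z [-0. -0. -1.]
  Fx 2.0 Fy -0.5 Fz -0.7  M 0.45 -> push 4.0 N; twist(z) at tcp -0.00 Ty 0.12
scene hatch angle 0.030  z at hinge 0.1259 n 869/1148
t 11.60 unit x,y,z -0.0354 0.0012 0.1381 F [-1.49 -0.8   3.75] T [-0.187  0.815  0.04 ] gap 0.0091 q6 1.306
tool axes in unit az: x 82.7 z [-0.001 -0.    -1.   ]
  Fx -1.7 Fy -0.3 Fz 3.8  M 0.91 -> push 8.2 N; twist(z) at tcp 0.04 Ty 0.83
scene hatch angle 0.015  z at hinge 0.1261 n 846/1130
```

```bash

for i in 1 2; do python3 -m creep '[[0,0,0.00025,0,0,0],[0,0,0.0005,0,0,0],[0,0,0.0005,0,0,0],[0,0,0.0005,0,0,0],[0,0,0.0005,0,0,0],[0,0,0.0005,0,0,0],[0,0,0.0005,0,0,0],[0,0,0.0005,0,0,0]]' |grep zz
python3 -c "from h import *;feel();feel();hatch()"; done
```

```text
t 12.45 unit x,y,z -0.0354 0.0012 0.1377 F [-3.7  -0.94  5.87] T [-0.208  1.286  0.03 ] gap 0.0089 q6 1.306
tool axes in unit az: x 82.6 z [-0.001 -0.    -1.   ]
  Fx -3.8 Fy 0.3 Fz 5.9  M 1.18 -> push 10.5 N; twist(z) at tcp 0.03 Ty 1.28
t 12.45 unit x,y,z -0.0354 0.0012 0.1377 F [-3.7  -0.94  5.87] T [-0.208  1.286  0.03 ] gap 0.0089 q6 1.306
tool axes in unit az: x 82.6 z [-0.001 -0.    -1.   ]
  Fx -3.8 Fy 0.3 Fz 5.9  M 1.18 -> push 10.5 N; twist(z) at tcp 0.03 Ty 1.28
scene hatch angle 0.014  z at hinge 0.1259 n 842/1123
t 13.30 unit x,y,z -0.0354 0.0012 0.1375 F [-5.21 -0.08  7.03] T [-2.250e-01  1.392e+00  1.000e-03] gap 0.0090 q6 1.306
tool axes in unit az: x 82.7 z [-0. -0. -1.]
  Fx -4.9 Fy 1.7 Fz 7.0  M 1.19 -> push 10.6 N; twist(z) at tcp 0.00 Ty 1.39
t 13.30 unit x,y,z -0.0354 0.0012 0.1375 F [-5.21 -0.08  7.03] T [-2.250e-01  1.392e+00  1.000e-03] gap 0.0090 q6 1.306
tool axes in unit az: x 82.7 z [-0. -0. -1.]
  Fx -4.9 Fy 1.7 Fz 7.0  M 1.19 -> push 10.6 N; twist(z) at tcp 0.00 Ty 1.39
scene hatch angle 0.017  z at hinge 0.1260 n 830/1130
```

```bash

python3 -m creep '[[0,-0.0002,0,0,0,0],[0,-0.0004,0,0,0,0],[0,-0.0006,0,0,0,0],[0,-0.0008,0,0,0,0],[0,-0.001,0,0,0,0],[0,-0.001,0,0,0,0],[0,-0.001,0,0,0,0],[0,-0.001,0,0,0,0]]' |grep zz
python3 -c "from h import *;feel()"; python3 -m creep '[[0,0,0.00025,0,0,0],[0,0,0.0005,0,0,0],[0,0,0.0005,0,0,0],[0,0,0.0005,0,0,0],[0,0,0.0005,0,0,0],[0,0,0.0005,0,0,0],[0,0,0.0005,0,0,0],[0,0,0.0005,0,0,0]]' |grep zz
python3 -c "from h import *;feel();hatch()"
```

```text
t 14.15 unit x,y,z -0.0355 0.0012 0.1375 F [-1.53  1.19  5.33] T [0.145 0.748 0.082] gap 0.0088 q6 1.306
tool axes in unit az: x 82.7 z [ 0.001  0.    -1.   ]
  Fx -1.0 Fy 1.6 Fz 5.3  M 1.04 -> push 9.3 N; twist(z) at tcp 0.08 Ty 0.66
t 14.95 unit x,y,z -0.0355 0.0012 0.1374 F [-2.99  1.23  6.38] T [ 0.104  0.875 -0.003] gap 0.0089 q6 1.306
tool axes in unit az: x 82.7 z [ 0.001  0.    -1.   ]
  Fx -2.4 Fy 2.1 Fz 6.4  M 1.02 -> push 9.1 N; twist(z) at tcp -0.00 Ty 0.79
scene hatch angle 0.018  z at hinge 0.1256 n 841/1137
```

```bash

python3 -m creep '[[0,-0.0002,0.0005,0,0,0],[0,-0.0004,0.001,0,0,0],[0,-0.0006,0.0015,0,0,0],[0,-0.0008,0.002,0,0,0],[0,-0.001,0.002,0,0,0],[0,-0.001,0.002,0,0,0],[0,-0.001,0.002,0,0,0],[0,-0.001,0.002,0,0,0]]' |grep zz
python3 -c "from h import *;feel()"; python3 -m creep '[[0,0,0.0005,0,0,0],[0,0,0.001,0,0,0],[0,0,0.001,0,0,0],[0,0,0.001,0,0,0],[0,0,0.001,0,0,0],[0,0,0.001,0,0,0],[0,0,0.001,0,0,0],[0,0,0.001,0,0,0]]' |grep zz
python3 -c "from h import *;feel();hatch()"
```

```text
t 15.80 unit x,y,z -0.0355 0.0012 0.1369 F [-3.03  0.75 13.14] T [0.291 1.052 0.039] gap 0.0090 q6 1.305
tool axes in unit az: x 82.7 z [ 0.004  0.001 -1.   ]
  Fx -2.6 Fy 1.7 Fz 13.1  M 1.83 -> push 16.4 N; twist(z) at tcp 0.04 Ty 0.90
t 16.60 unit x,y,z -0.0356 0.0012 0.1367 F [-5.12  1.23 18.44] T [0.248 1.429 0.035] gap 0.0088 q6 1.306
tool axes in unit az: x 82.7 z [ 0.005  0.    -1.   ]
  Fx -4.4 Fy 2.9 Fz 18.4  M 2.43 -> push 21.7 N; twist(z) at tcp 0.04 Ty 1.27
scene hatch angle 0.012  z at hinge 0.1254 n 877/1130
```

```bash

python3 -m creep '[[0.0001,-0.0002,0,0,0,3],[0.0003,-0.0004,0,0,0,6],[0.0004,-0.0006,0,0,0,9],[0.0005,-0.0008,0,0,0,12],[0.0005,-0.0008,0,0,0,15],[0.0005,-0.0008,0,0,0,18],[0.0005,-0.0008,0,0,0,20],[0.0005,-0.0008,0,0,0,20]]' |grep zz
python3 -c "from h import *;feel()"
```

```text
t 17.45 unit x,y,z -0.0348 0.0009 0.1368 F [-0.53  0.18 14.94] T [ 0.112  0.584 -0.099] gap 0.0093 q6 1.656
tool axes in unit az: x 62.6 z [ 0.008 -0.    -1.   ]
  Fx -0.4 Fy 0.3 Fz 14.9  M 2.07 -> push 18.4 N; twist(z) at tcp -0.10 Ty 0.51
```

```bash

python3 -m creep '[[0,0,0.0003,0,0,0],[0,0,0.0005,0,0,0],[0,0,0.0005,0,0,2],[0,0,0.0005,0,0,4],[0,0,0.0005,0,0,6],[0,0,0.0005,0,0,8],[0,0,0.0005,0,0,8],[0,0,0.0005,0,0,8]]' |grep zz
python3 -c "from h import *;feel();hatch()"
python3 -m creep '[[0,0,0,0,0,1],[0,0,0,0,0,2],[0,0,0,0,0,3],[0,0,0,0,0,4],[0,0,0,0,0,5],[0,0,0,0,0,6],[0,0,0,0,0,6],[0,0,0,0,0,6]]' |grep zz
python3 -c "from h import *;feel()"
```

```text
t 18.25 unit x,y,z -0.0344 0.0007 0.1367 F [-4.100e-01  1.000e-02  1.673e+01] T [ 0.03   0.527 -0.041] gap 0.0087 q6 1.795
tool axes in unit az: x 54.6 z [ 0.009 -0.    -1.   ]
  Fx -0.4 Fy 0.1 Fz 16.7  M 2.24 -> push 20.0 N; twist(z) at tcp -0.04 Ty 0.49
scene hatch angle 0.007  z at hinge 0.1257 n 852/1126
t 19.10 unit x,y,z -0.0342 0.0005 0.1367 F [ 0.31  0.5  15.26] T [-0.011  0.4   -0.068] gap 0.0090 q6 1.900
tool axes in unit az: x 48.6 z [ 0.009 -0.    -1.   ]
  Fx 0.5 Fy 0.4 Fz 15.3  M 2.14 -> push 19.1 N; twist(z) at tcp -0.07 Ty 0.38
```

```bash

python3 -m creep '[[0,0,0.0002,0,0,1],[0,0,0.0004,0,0,3],[0,0,0.0004,0,0,5],[0,0,0.0004,0,0,7],[0,0,0.0004,0,0,9],[0,0,0.0004,0,0,11],[0,0,0.0004,0,0,12],[0,0,0.0004,0,0,12]]' |grep zz
python3 -c "from h import *;feel()"
python3 -m creep '[[0,0,0.0001,0,0,2],[0,0,0.0002,0,0,4],[0,0,0.0002,0,0,6],[0,0,0.0002,0,0,8],[0,0,0.0002,0,0,10],[0,0,0.0002,0,0,12],[0,0,0.0002,0,0,14],[0,0,0.0002,0,0,14]]' |grep zz
python3 -c "from h import *;feel();hatch()"
```

```text
t 19.90 unit x,y,z -0.0339 0.0001 0.1367 F [ 0.57 -0.93 18.32] T [-0.205  0.344 -0.047] gap 0.0087 q6 2.109
tool axes in unit az: x 36.6 z [ 0.01  -0.001 -1.   ]
  Fx 0.2 Fy -1.1 Fz 18.3  M 2.43 -> push 21.7 N; twist(z) at tcp -0.05 Ty 0.39
t 20.70 unit x,y,z -0.0336 -0.0005 0.1367 F [ 1.15 -1.53 17.6 ] T [-0.473  0.187 -0.036] gap 0.0090 q6 2.354
tool axes in unit az: x 22.6 z [ 0.011 -0.002 -1.   ]
  Fx 0.6 Fy -1.8 Fz 17.6  M 2.36 -> push 21.1 N; twist(z) at tcp -0.04 Ty 0.33
scene hatch angle 0.010  z at hinge 0.1257 n 852/1175
```

```bash

python3 -m creep '[[0,0,0,0,0,2],[0,0,0,0,0,4],[0,0,0,0,0,6],[0,0,0,0,0,8],[0,0,0,0,0,9],[0,0,0,0,0,10],[0,0,0,0,0,11],[0,0,0,0,0,11]]' |grep zz
python3 -c "from h import *;feel()"
python3 -m creep '[[0,0,0,0,0,0.5],[0,0,0,0,0,1],[0,0,0,0,0,1.5],[0,0,0,0,0,2],[0,0,0,0,0,2.5],[0,0,0,0,0,3],[0,0,0,0,0,3],[0,0,0,0,0,3]]' |grep zz
python3 -c "from h import *;feel();hatch()"
```

```text
t 21.55 unit x,y,z -0.0335 -0.0009 0.1367 F [ 1.4  -3.19 17.92] T [-0.732  0.115 -0.045] gap 0.0087 q6 2.546
tool axes in unit az: x 11.6 z [ 0.012 -0.003 -1.   ]
  Fx 0.3 Fy -3.5 Fz 17.9  M 2.35 -> push 20.9 N; twist(z) at tcp -0.04 Ty 0.35
t 22.35 unit x,y,z -0.0335 -0.0011 0.1367 F [ 1.14 -3.15 16.96] T [-0.938  0.08   0.564] gap 0.0089 q6 2.596
tool axes in unit az: x 8.7 z [ 0.012 -0.003 -1.   ]
  Fx 0.0 Fy -3.4 Fz 17.0  M 2.23 -> push 19.9 N; twist(z) at tcp 0.56 Ty 0.39
scene hatch angle 0.015  z at hinge 0.1255 n 906/1192
```

```bash

python3 -m creep '[[0,0,0,0,0,-1],[0,0,0,0,0,-2],[0,0,-0.0005,0,0,-2],[0,0,-0.001,0,0,-2],[0,0,-0.0015,0,0,-2],[0,0,-0.002,0,0,-2],[0,0,-0.0025,0,0,-2],[0,0,-0.0025,0,0,-2]]' |grep zz
python3 -c "from h import *;feel();hatch()"
```

```text
t 23.20 unit x,y,z -0.0335 -0.0009 0.1373 F [ 6.68 -3.6   5.57] T [-0.787 -0.824  0.028] gap 0.0088 q6 2.563
tool axes in unit az: x 10.6 z [ 0.01  -0.002 -1.   ]
  Fx 5.1 Fy -5.6 Fz 5.6  M 1.10 -> push 9.8 N; twist(z) at tcp 0.03 Ty -0.52
scene hatch angle 0.021  z at hinge 0.1253 n 877/1201
```

```bash

python3 -m creep '[[0.0003,0.0003,0,0,0,0],[0.0006,0.0006,0,0,0,0],[0.001,0.0009,-0.0003,0,0,0],[0.0012,0.0011,-0.0006,0,0,0],[0.0012,0.0011,-0.001,0,0,0],[0.0012,0.0011,-0.001,0,0,0],[0.0012,0.0011,-0.001,0,0,0],[0.0012,0.0011,-0.001,0,0,0]]' |grep zz
python3 -c "from h import *;feel();hatch()"
```

```text
t 24.05 unit x,y,z -0.0334 -0.0010 0.1374 F [ 4.95 -2.53  4.72] T [-0.731 -0.605  0.025] gap 0.0092 q6 2.562
tool axes in unit az: x 10.6 z [ 0.007 -0.002 -1.   ]
  Fx 3.8 Fy -4.0 Fz 4.7  M 0.94 -> push 8.4 N; twist(z) at tcp 0.02 Ty -0.33
scene hatch angle 0.014  z at hinge 0.1259 n 870/1198
```

```bash

python3 -m creep '[[0,0,0,0,0,0],[0,0,0,0,0,0],[0,0,0,0,0,0],[0,0,0,0,0,0],[0,0,0,0,0,0],[0,0,0,0,0,0],[0,0,0,0,0,0],[0,0,0,0,0,0]]' 0.05 20 |grep zz
python3 -c "from h import *;feel();hatch()"
python3 -m creep '[[0,0,-0.01,0,0,0],[0,0,-0.03,0,0,0],[0,0,-0.06,0,0,0],[0,0,-0.1,0,0,0],[0,0,-0.15,0,0,0],[0,0,-0.15,0,0,0],[0,0,-0.15,0,0,0],[0,0,-0.15,0,0,0]]' |grep zz
python3 - <<'E'
from h import *
st();p,P=hatch(); cv2.imwrite("pics/s3.png",cv2.convertScaleAbs(cv2.resize(p[120:280,230:430],(750,600),interpolation=3),alpha=1.8))
E
```

```text
t 24.90 unit x,y,z -0.0364 0.0011 0.1362 F [0.02 0.2  0.5 ] T [-0.017  0.01  -0.031] gap 0.0501 q6 2.562
tool axes in unit az: x 10.6 z [ 0. -0. -1.]
  Fx 0.1 Fy 0.2 Fz 0.5  M 0.09 -> push 0.8 N; twist(z) at tcp -0.03 Ty 0.02
scene hatch angle 0.013  z at hinge 0.1262 n 830/1266
t 25.75 unit x,y,z -0.0368 0.0013 0.2856 F [-0.37  0.46 -0.45] T [ 0.024  0.009 -0.024] gap 0.0499 q6 2.562
tool axes in unit az: x 10.6 z [-0.001 -0.    -1.   ]
scene hatch angle 0.017  z at hinge 0.1258 n 899/1161
```

View pics/s3.png

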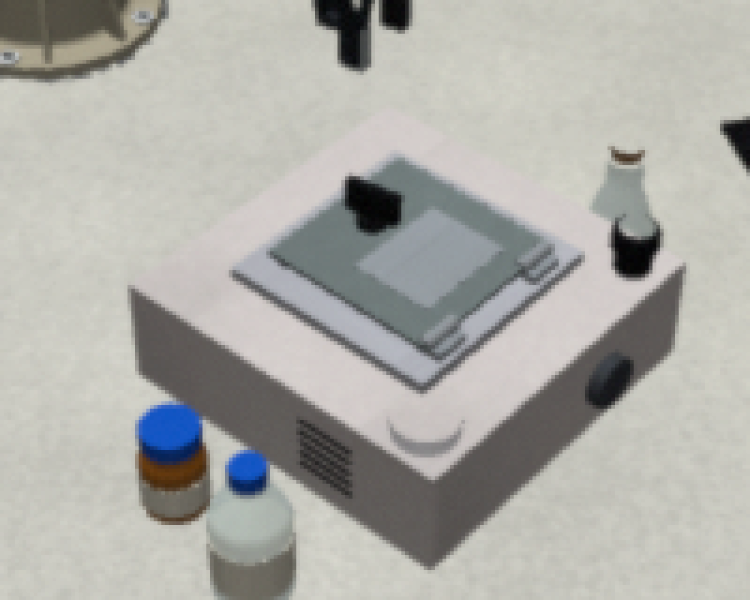

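The hatch lies flat (free edge from about 270,255 to 395,160). The wing at (373,205) points at the free edge, the fingers are clear, and the bystanders have not moved. Without the latch the hatch sprang back to about 0.07; now it stays at about 0.017.

```bash
python3 -c "from h import *;print(env.hand_in())"
```

```text
the job is handed in; nothing more can be done
None
```

The hatch is shut and appears latched, and the job is handed in after about 26 s of the 64 s allowed; no verdict was reported.

- **Shutting:** I pushed the hatch onto its gasket with shut fingers, 50 mm to the side of the knob. It rested at about 0.07 rad.
- **Pressing:** I gripped the wing and pressed down onto the buffers. That took 15 to 18 N straight down, or 18 to 22 N in equivalent push at the knob by my estimate from the measured forces and moments. This peaked slightly above the advised 18 to 21 N but stayed under the 24 N limit.
- **Turning:** I kept it pressed and turned the wing clockwise to its stop, where the twist rose to 0.56 N m. Before the stop the twist stayed at 0.1 N m or less, so the tongue did not butt on the frame.
- **Letting go:** I eased off the twist and the load before opening the fingers.

**Last checks:**
- The hatch stays at about 0.017 rad after release (the camera readings vary by about 0.005), instead of springing back to 0.07, so the tongue is holding it.
- In the last picture the wing points at the free edge and the jar, bottle, flask, eyepiece and petri dish look unmoved. The slide box and tablet are out of that picture (the tablet almost entirely); the arm never went down near either.
- The arm is clear, with its wrist force at zero within noise.
- **Not measured:** the tongue's holding force.
- **Disagreed:** one hatch reading from the top camera (-0.02 rad, when the side camera gave 0.07) was mostly blocked by the gripper, so I ignored it.

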